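Hang the piston on the bench balancer

ROBOT

A 6-joint arm with a two-finger parallel gripper is mounted at the origin on a cart in front of the work surface, level with it; the furniture and walls round the work are solid. World frame = base frame: x ahead of the robot, y to its left, z up, the work surface at z = 0. Lengths are in m, angles in rad, forces in N, time in s.
With the tool pointing down it reaches from about 0.225 to 0.875 m from the base axis. Payload 3.4 kg.
Tool frame: the origin (TCP) lies on the centre line of the jaws, within the pads' length; the fingertips stand 11 mm ahead of it and the grasp point (between the pads) lies 8 mm behind it; z points along the fingers, y is the line along which they close (so a half turn about z gives the same grasp; the last joint's range is limited). The gripper opens to 85 mm and grips with 20 to 120 N. Pads are 22 mm wide; open, the fingers measure 114 mm over their backs; the gripper's body (76 mm by 85 mm) begins 54 mm behind the grasp point. The pads swing forward as they close: fully open they stand 13 mm farther back than shut.
Start: joints at [1.202, 0.276, 1.505, -0, 1.361, -0.121], TCP at [0.141, 0.557, 0.242] pointing down, gripper open.
Joint ranges: [-2.89, 2.89], [-0.75, 2.08], [0.22, 2.7], [-1.18, 4.32], [0.11, 2.71], [-2.7, 2.7]. Speed limits (rad/s): [2.57, 2.57, 3.14, 3.14, 3.14, 3.14].

INTERFACE

Orientations are given as a unit quaternion [w, x, y, z].
In Python, from rig import manip, eyes, job gives the robot as it stands.
- The arm moves only by the tool drive_tool, never from a script. Its argument "rows" is a list of rows, each a list of 3 entries, a list of its own where there are three numbers: the turn, a rotation vector about the world's x, y, z in rad, then the shift along the world's x, y, z in cm, then the finger opening in cm, from 0 to 8.54. A call has 1 to 8 rows; each row shifts and turns the commanded pose from where the row before left it; what a row does not reach is not made up. A row lasts 1/8 s, in which the tool goes at most 62.5 mm and 10.7 degrees, less where a joint would pass 70% of its speed; a pose out of reach is approached as far as the arm can. A call is refused whole if a number of a shift passes 6.25 or a number of a turn 0.188, either way. A call with a gripper value outside its range is refused whole. The fingers move at their own pace and stop on an object; "force" is the grip in N (left out, the last holds). Time passes only in rows, so rows that do not move let the fingers close. It gives the time, the measured TCP pose, the force, the opening and the grip force at its end, in the units of the state.
- manip.get_state(): the state, without advancing time (a new reading comes with each control period).
- eyes.get_image(name): name is "side" or "top"; returns the picture (400x640x3 uint8, red, green, blue); there is no depth.
- eyes.get_calibration(name): a dict with "camera_matrix" (3x3 intrinsics, pixels), "view" (4x4, takes a point from world to camera coordinates). Camera axes: x right, y up, looking along -z (the intrinsics and any distortion apply to the point x, -y, -z); pixel columns grow to the right and rows downward; lengths in m; the calibration is good to about 2 mm. A picture is of the moment at which its call begins. get_calibration takes no time and is no camera call.
- job.sign_off(): hands the job in; it is judged then, once.
The state is a dict: "clock": time; "qpos": joint angles; "qd": joint speeds; "effort": joint torques, N m; "position": TCP position; "ee_rot": TCP orientation; "contact_force": force on the tool from outside, world axes, zero at the start; "moment": the same for the moment, N m; "width": finger opening in m; "gripper_force": force on a finger pad.
Only numpy, scipy, OpenCV 4.12 (cv2) and the standard library are available. Lean on these libraries where they do the work, as an engineer would, in place of code of your own. Each camera call takes 0.05 s, during which the arm holds its last target. There are 200 camera calls.

TASK

Hang the piston on the bench balancer: take the sprung hook by its black grip, pull it down, slide it along its rail so that it passes under the peak of the piston's wire bail without shoving the piston from its place, and let it up so that it lifts the piston clear of the bench, hanging freely. Leave the grease tin, which carries a similar bail, standing where it is.

Things in the scene. Friction and masses are not known exactly. Their poses are not given: they have to be found in the camera images.
- hook_grip (a point): Centre of the upright black round grip (24 mm diameter, 50 mm tall, 40 mm collar 26 mm below this point) on the balancer's hook arm, 314 mm above the bench at rest; pinch it from above. Grip and hook are one rigid piece. z is up, y runs along the rail the way the hook's open tip points, x points back to the mast, 124 mm behind the grip and 320 mm tall.
- hook_seat (a point): Middle of the hook's trough where a bail comes to rest, 124 mm straight below hook_grip, same axes. The hook is a J of 8 mm rod in the y-z plane: stem 18 mm to the -y side, open tip 21 mm to the +y side ending 20 mm above this point; underside 8 mm below it; the arm above starts 80 mm above it. At rest it is 190 mm above the bench.
- hook (a joint): How far the hook is pulled down its mast, m: 0 at the top, where its spring returns it by itself, at most 0.13. The spring pushes up with about 6 N at the top to 8 N at the bottom, damped (25 N per m/s).
- trolley (a joint): Position of the hook's trolley along the low rail, m, -0.118 to 0.11, growing along the hook's y axis; slides by hand with about 1 N of friction and stays where it is left.
- piston_bail (a point): Underside of the peak of the piston's wire bail, 120 mm above the bench, where the hook must bear. The bail is an arch of 6 mm wire, 94 mm wide, in this point's x-z plane, dropping 14 mm in the first 18 mm either side of the peak. The piston: bare metal, ring grooves, 82 mm wide, 52 mm tall, 0.2 to 0.4 kg, stands crown up (crown 68 mm below this point).
- tin_bail (a point): The same point, also 120 mm above the bench, on the narrower bail (74 mm) of the grease tin, a plain round lidded metal tin 66 mm wide, 46 mm tall. It stands beside the piston along the rail, 92 to 142 mm away, on either side. Leave it alone. The hook at its top passes 60 mm over both bails.

How it is judged:
By the outcome, as a careful person would: the job done as asked, in the order asked, and still so for the second after the job is handed in, with the robot touching nothing.
It also fails if it takes over 40 s, if anything falls off the work surface, if the arm or the gripper's body presses on something with over 40 N, if the wrist force passes 120 N, or if a joint passes its speed limit or range.

## Working session

There is one attempt and no reset: what is moved stays moved. The work goes in short steps, Python scripts to look and compute and a tool call to move; the robot and the scene stay as the last step left them, time stands still between calls to the robot, and variables do not carry over. Pictures are saved under pics/ and viewed, at most 10 in all, crops included, and the job is handed in when it is done.

Besides the shell and the picture viewer there is one more tool, called after "Request:" as name(argument=value, ...) on one line, values as JSON. drive_tool: Moves the arm, as the interface text tells. Its arguments: {"type":"object","properties":{"rows":{"type":"array"},"force":{"type":"number"}},"required":["rows"]}

```bash
ls; mkdir -p pics
cat > h.py <<'E'
import numpy as np, cv2
from rig import manip, eyes, job
def snap(n,f):
    im=eyes.get_image(n); cv2.imwrite(f'pics/{f}.png',im[:,:,::-1]); return im
def ray(n,u,v):
    c=eyes.get_calibration(n);K=np.array(c['camera_matrix']);V=np.array(c['view'])
    d=np.linalg.inv(K)@[u,v,1]; d=np.array([d[0],-d[1],-d[2]])
    R=V[:3,:3]; o=-R.T@V[:3,3]; d=R.T@d; return o,d/np.linalg.norm(d)
def plane(n,u,v,z):
    o,d=ray(n,u,v); return o+d*(z-o[2])/d[2]
def tri(a,b):
    o1,d1=ray(*a);o2,d2=ray(*b)
    s=np.linalg.lstsq(np.c_[d1,-d2],o2-o1,rcond=None)[0]
    p,q=o1+s[0]*d1,o2+s[1]*d2
    return (p+q)/2,np.linalg.norm(p-q)
def proj(n,p):
    c=eyes.get_calibration(n);K=np.array(c['camera_matrix']);V=np.array(c['view'])
    q=V[:3,:3]@p+V[:3,3]; q=K@[q[0],-q[1],-q[2]]; return q[:2]/q[2]
E
python3 - <<'E'
from h import *
a=snap('side','s0');b=snap('top','t0')
for n in('side','top'):
    c=eyes.get_calibration(n);print({k:np.round(v,3).tolist() for k,v in c.items()}); print(ray(n,320,200))
print(manip.get_state())
E
```

```text
pics
{'camera_matrix': [[402.516, 0.0, 322.339], [0.0, 402.516, 202.805], [0.0, 0.0, 1.0]], 'view': [[-0.995, 0.1, -0.001, 0.611], [-0.089, -0.876, 0.474, -0.114], [0.047, 0.472, 0.881, -1.015], [0.0, 0.0, 0.0, 1.0]]}
(array([0.64534461, 0.31800109, 0.94864633]), array([-0.04139183, -0.47834498, -0.87719599]))
{'camera_matrix': [[431.222, 0.0, 316.633], [0.0, 431.222, 199.399], [0.0, 0.0, 1.0]], 'view': [[-0.307, -0.952, 0.009, 0.106], [0.824, -0.261, 0.502, -0.64], [-0.476, 0.162, 0.865, -0.714], [0.0, 0.0, 0.0, 1.0]]}
(array([0.22016308, 0.04887496, 0.93750825]), array([ 0.47220268, -0.16894372, -0.86514892]))
{'clock': 0.1, 'qpos': array([ 1.20201527e+00,  2.76535863e-01,  1.50603703e+00,  2.77726381e-05,
        1.36072310e+00, -1.21026169e-01]), 'qd': array([ 9.21937415e-04, -1.18782473e-03, -9.27981663e-04,  1.20188435e-03,
       -1.80335199e-03, -4.91421818e-05]), 'effort': array([ 9.49864116e-04, -4.17695689e+01, -2.46406603e+01,  8.72143164e-05,
        5.69685173e-03,  1.75544848e-06]), 'position': array([0.14084444, 0.55699463, 0.24151172]), 'ee_rot': array([-2.19671356e-04,  1.23563700e-01,  9.92336277e-01, -8.22963096e-04]), 'contact_force': array([0.08018313, 0.29984189, 0.34818427]), 'moment': array([ 0.00781029, -0.00255808,  0.03246346]), 'gripper_force': 0.0, 'width': 0.08549475578929243}
```

View pics/s0.png

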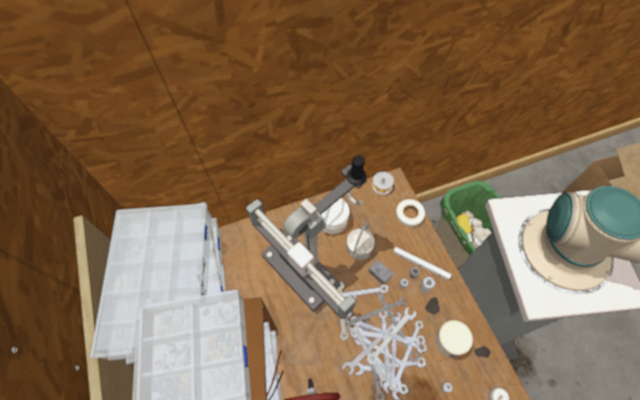

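View pics/t0.png

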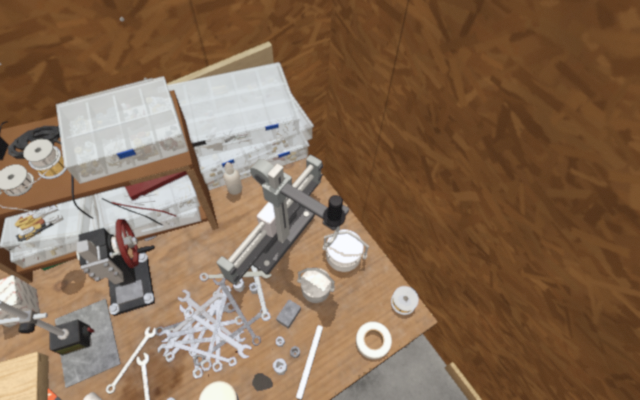

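The side view shows the grip at about (357,165), with two bailed bodies at (335,215) and (361,243). In the top view the grip is at (334,208), with bodies at (345,250) and (317,285). I'll enlarge both.

Run:
```python
import cv2
a=cv2.imread('pics/s0.png')[140:320,240:440];b=cv2.imread('pics/t0.png')[150:310,210:390]
cv2.imwrite('pics/s0c.png',cv2.resize(a,(660,594),interpolation=cv2.INTER_CUBIC))
cv2.imwrite('pics/t0c.png',cv2.resize(b,(666,592),interpolation=cv2.INTER_CUBIC))
```

```text
(no output)
```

View pics/s0c.png

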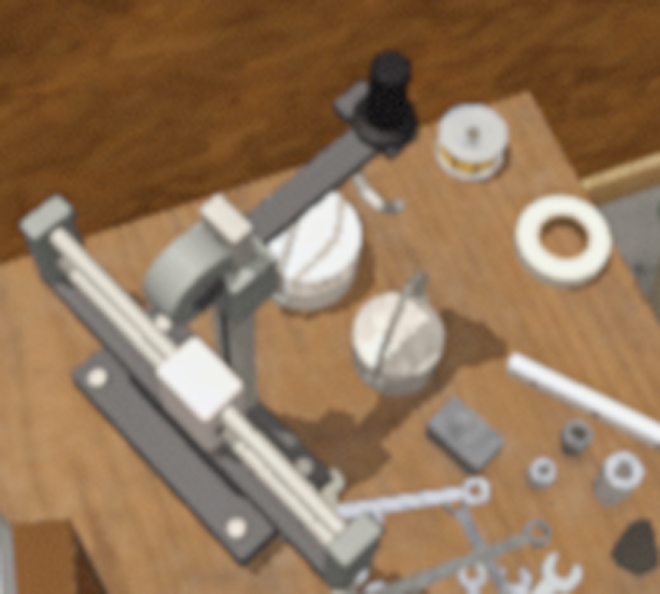

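View pics/t0c.png

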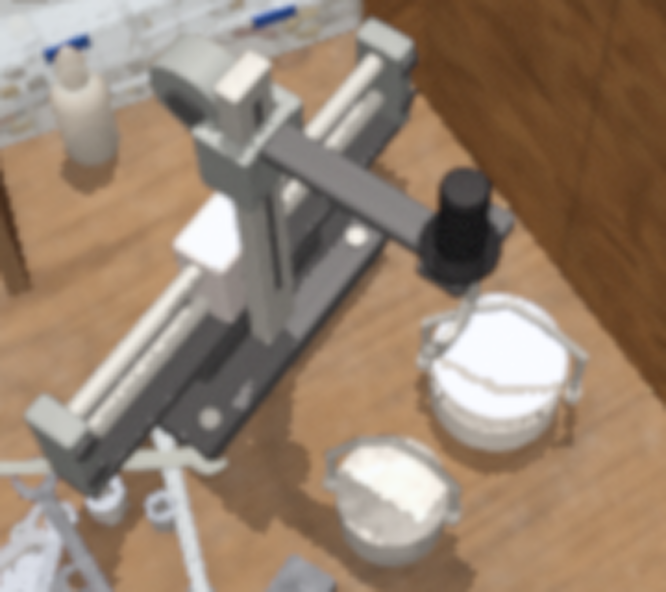

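The hook's open tip shows at crop (400,205) in the side view and (430,350) in the top view. The wider, whiter body is beside the hook at top crop (500,370). The smaller body, at (390,500), is farther along the way the tip points. I'll measure both.

```bash
cat > m.py <<'E'
from h import *
S=lambda x,y:('side',240+x/3.3,140+y/3.3)
T=lambda x,y:('top',210+x/3.7,150+y/3.7)
P=dict(griptop=(S(391,65),T(466,187)),collar=(S(385,125),T(459,250)),railA=(S(48,215),T(387,38)),railB=(S(357,540),T(60,425)),
 tincrown=(S(398,338),T(393,490)),tinbailpeak=(S(413,305),T(392,440)),tip=(S(400,206),T(430,352)),pcrown=(S(313,243),T(502,345)),spool=(S(473,130),T(0,0)))
E
python3 - <<'E'
from m import *
R={}
for k,(a,b) in P.items():
    if k=='spool':continue
    R[k],e=tri(a,b);print(k,R[k].round(4),round(e,4))
d=R['railB']-R['railA'];print('rail',d,np.degrees(np.arctan2(d[1],d[0])))
# diameters on guessed heights
for n,z,l,r in(('p',.052,(432,365),(570,365)),('t',.046,(336,497),(450,497))):
    print(n,np.linalg.norm(plane(*T(*l),z)-plane(*T(*r),z)))
for q,z in((T(502,345),.052),(S(313,243),.052),(T(393,490),.046),(S(398,338),.046)):print(plane(*q,z).round(4))
# bail feet
for n,z,q in(('p feet',.05,[(428,335),(577,393)]),('t feet',.04,[(332,478),(452,517)])):
    a,b=[plane(*T(*i),z) for i in q];print(n,a.round(4),b.round(4),np.linalg.norm(a-b),np.degrees(np.arctan2(*(a-b)[1::-1])))
E
```

```text
griptop [ 0.5385 -0.092   0.3379] 0.0008
collar [ 0.5382 -0.0908  0.2786] 0.0029
railA [ 0.7575 -0.1266  0.1388] 0.0026
railB [0.5739 0.116  0.1322] 0.0027
tincrown [ 0.5161 -0.0531  0.0376] 0.0038
tinbailpeak [ 0.5152 -0.0487  0.1152] 0.0121
tip [ 0.5249 -0.0747  0.2034] 0.0016
pcrown [ 0.5737 -0.1363  0.0534] 0.0169
rail [-0.18353728  0.24264924 -0.00657916] 127.10346980936158
p 0.08318809335902017
t 0.06611297355670284
[ 0.5795 -0.1441  0.052 ]
[ 0.57   -0.1286  0.052 ]
[ 0.5145 -0.0537  0.046 ]
[ 0.5164 -0.0479  0.046 ]
p feet [ 0.6002 -0.1038  0.05  ] [ 0.5371 -0.1767  0.05  ] 0.09642580649249498 49.11428642509522
t feet [ 0.5343 -0.0225  0.04  ] [ 0.4905 -0.082   0.04  ] 0.07387527656679779 53.6318136666599
```

Run:
```python
from m import *
for c in((100,240),(200,205),(290,175),(525,97)): print('edge',plane(*S(*c),0).round(3))
for c in((440,5),(640,330)): print('edgeT',plane(*T(*c),0).round(3))
print('wallbase on floor', [plane('side',u,v,-0.8).round(3) for u,v in((420,185),(620,130))])
```

```text
edge [ 0.735 -0.174  0.   ]
edge [ 0.653 -0.198  0.   ]
edge [ 0.577 -0.219  0.   ]
edge [ 0.371 -0.274  0.   ]
edgeT [ 0.868 -0.204  0.   ]
edgeT [ 0.583 -0.244  0.   ]
wallbase on floor [array([ 0.052, -0.671, -0.8  ]), array([-1.109, -0.904, -0.8  ])]
```

Request:
drive_tool(rows=[[[0, 0, 0], [0, 0, 6], 8.5], [[0, 0, 0], [0, 0, 6], 8.5], [[0, 0, 0], [0, 0, 6], 8.5], [[0, 0, 0], [2.5, -4, 0], 8.5], [[0, 0, 0], [2.5, -4, 0], 8.5], [[0, 0, 0], [2.5, -4, 0], 8.5], [[0, 0, 0], [2.5, -4, 0], 8.5], [[0, 0, 0], [2.5, -4, 0], 8.5]])

```text
clock: 1.1
position: [0.2665, 0.356, 0.4219]
ee_rot: [-0.0, 0.123, 0.992, -0.0]
contact_force: [0.7, 0.5, 0.4]
width: 0.0848
gripper_force: 0.0
```

Run:
```python
from m import *
oa,a1=ray('side',130,5);_,a2=ray('side',218,208)
ob,b1=ray('top',407,3);_,b2=ray('top',366,185)
n1=np.cross(a1,a2);n2=np.cross(b1,b2)
d=np.cross(n1,n2);d/=np.linalg.norm(d)
for z in(0,.3,.8):
  print(np.linalg.solve(np.array([n1,n2,[0,0,1]]),[n1@oa,n2@ob,z]).round(3),d.round(2))
# trim bottom triangulation: plane through side trim line, hit by top trim rays
o,t1=ray('side',440,187);_,t2=ray('side',620,130);n=np.cross(t1,t2)
for u,v in((452,365),(472,393)):
  p,q=ray('top',u,v);print('trim',p+q*(n@(o-p))/(n@q))
```

```text
[ 0.945 -0.389  0.   ] [-0.03  0.    1.  ]
[ 0.936 -0.387  0.3  ] [-0.03  0.    1.  ]
[ 0.921 -0.385  0.8  ] [-0.03  0.    1.  ]
trim [ 0.31448725 -0.49213556 -0.64647438]
trim [ 0.21296825 -0.5128284  -0.6384451 ]
```

Request:
drive_tool(rows=[[[0, 0, 0], [2.5, -4, 0], 8.5], [[0, 0, 0], [2.5, -4, 0], 8.5], [[0, 0, 0], [2.5, -4, 0], 8.5], [[0, 0, 0], [2.5, -4, 0], 8.5], [[0, 0, 0], [2.5, -4, 0], 8.5], [[0, 0, 0], [2.5, -4, 0], 8.5], [[0, 0, 0], [2.5, -4, 0], 8.5], [[0, 0, 0], [2.5, -4, 0], 8.5]])

```text
clock: 2.1
position: [0.4665, 0.0361, 0.422]
ee_rot: [-0.0, 0.124, 0.992, 0.0]
contact_force: [1.6, 0.7, 0.4]
width: 0.085
gripper_force: 0.0
```

Request:
drive_tool(rows=[[[0, 0, 0], [2.4, -4.25, 0], 8.5], [[0, 0, 0], [2.4, -4.25, 0], 8.5], [[0, 0, 0], [2.4, -4.25, 0], 8.5], [[0, 0, 0], [0, 0, 0], 8.5], [[0, 0, 0], [0, 0, -4], 8.5], [[0, 0, 0], [0, 0, -4], 8.5], [[0, 0, 0], [0, 0, -3.2], 8.5], [[0, 0, 0], [0, 0, 0], 8.5]])

```text
clock: 3.1
position: [0.536, -0.0887, 0.3079]
ee_rot: [-0.003, 0.123, 0.992, 0.001]
contact_force: [0.4, 0.2, 0.2]
width: 0.0851
gripper_force: 0.0
```

Request:
drive_tool(rows=[[[0, 0, 0], [0, 0, 0], 1.5], [[0, 0, 0], [0, 0, 0], 1.5], [[0, 0, 0], [0, 0, 0], 1.5], [[0, 0, 0], [0, 0, 0], 1.5], [[0, 0, 0], [0, 0, 0], 1.5], [[0, 0, 0], [0, 0, 0], 1.5]], force=60)

```text
clock: 3.85
position: [0.5372, -0.0914, 0.3117]
ee_rot: [-0.0, 0.124, 0.992, -0.002]
contact_force: [-3.4, -2.7, 5.7]
width: 0.0233
gripper_force: 58.4
```

Request:
drive_tool(rows=[[[0, 0, 0], [0.6, -0.8, 0], 1.5], [[0, 0, 0], [1.0, -1.33, 0], 1.5], [[0, 0, 0], [1.0, -1.33, 0], 1.5], [[0, 0, 0], [1.0, -1.33, 0], 1.5], [[0, 0, 0], [1.0, -1.33, 0], 1.5], [[0, 0, 0], [1.0, -1.33, 0], 1.5], [[0, 0, 0], [0.6, -0.8, 0], 1.5], [[0, 0, 0], [0, 0, 0], 1.5]])

```text
clock: 4.85
position: [0.6005, -0.1747, 0.3117]
ee_rot: [0.001, 0.124, 0.992, -0.002]
contact_force: [-2.5, -2.7, 5.6]
width: 0.0225
gripper_force: 59.4
```

Run:
```python
from h import *
a=snap('side','s1')[:,:,::-1];b=snap('top','t1')[:,:,::-1]
print(manip.get_state()['contact_force'])
a=a[120:300,270:430];b=b[150:310,270:410]
m=np.hstack([cv2.resize(a,(400,450),interpolation=3),cv2.resize(b,(392,448),interpolation=3)[:450].copy() if 0 else cv2.resize(cv2.copyMakeBorder(b,0,20,0,0,0),(350,450),interpolation=3)])
cv2.imwrite('pics/m1.png',m)
```

```text
[-1.68365831 -3.37884022  4.95628067]
```

View pics/m1.png

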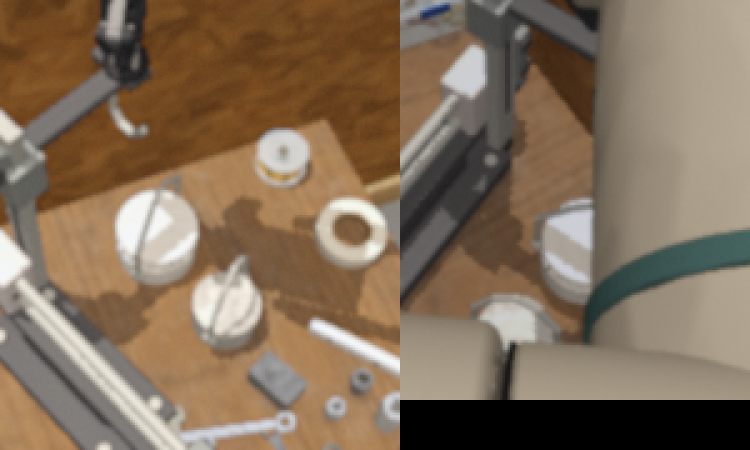

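Now the side view shows the piston clear of the arm. Its crown is centred near montage (157,229) and its bail runs from (140,275) to (175,185). The hook tip, at (140,132), is beyond it.

Run:
```python
from m import *
im=cv2.imread('pics/s1.png'); t0=cv2.imread('pics/t0.png')
M=lambda x,y:('side',270+x/2.5,120+y/2.5)
for nm,a,b in(('pc',M(157,228),T(502,345)),('tc',M(227,300),T(393,490))):
    p,e=tri(a,b);print(nm,p.round(4),round(e,4),plane(*a,.052 if nm=='pc' else .046).round(4))
print('diam',np.linalg.norm(plane(*M(116,232),.052)-plane(*M(199,232),.052)))
tip,_=tri(M(143,131),M(143,131)) if 0 else (plane(*M(143,131),.21),0); print('tip@.21',tip.round(4))
yh=np.array([-.603,.798,0]);xh=np.array([.798,.603,0])
g=np.array([0.6005,-.1747,0])
for c in([.5785,-.142],[.575,-.137],[.572,-.133]):
    r=np.array([*c,0])-g;print(c,'y',r@yh,'x',r@xh)
    P=np.array([*c,.126]);print(' peak px side mont',(proj('side',P)-[270,120])*2.5,'topcrop',(proj('top',P)-[210,150])*3.7)
print('seat px',(proj('side',g+[0,0,.19])-[270,120])*2.5)
```

```text
pc [ 0.5763 -0.14    0.0528] 0.009 [ 0.5743 -0.1359  0.052 ]
tc [ 0.5148 -0.0541  0.0456] 0.0007 [ 0.5151 -0.0542  0.046 ]
diam 0.08287708402274711
tip@.21 [ 0.5883 -0.1512  0.21  ]
[0.5785, -0.142] y 0.039360600000000016 x 0.0021620999999999876
 peak px side mont [153.53665773 186.75930325] topcrop [507.9018121  293.30027065]
[0.575, -0.137] y 0.04546110000000003 x 0.002384099999999924
 peak px side mont [157.84315186 191.05879843] topcrop [501.68902433 301.03031666]
[0.572, -0.133] y 0.05046210000000004 x 0.002402099999999926
 peak px side mont [161.51543305 194.49400378] topcrop [496.81412467 307.55091361]
seat px [126.46171688 122.22778009]
```

Run:
```python
import cv2,numpy as np
a=cv2.imread('pics/s1.png')[155:265,300:385];b=cv2.imread('pics/t0.png')[215:280,310:380]
cv2.imwrite('pics/m2.png',np.hstack([cv2.resize(a,(425,550),interpolation=3),cv2.resize(cv2.copyMakeBorder(b,0,45,0,5,0),(375,550),interpolation=3)]))
```

```text
(no output)
```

View pics/m2.png

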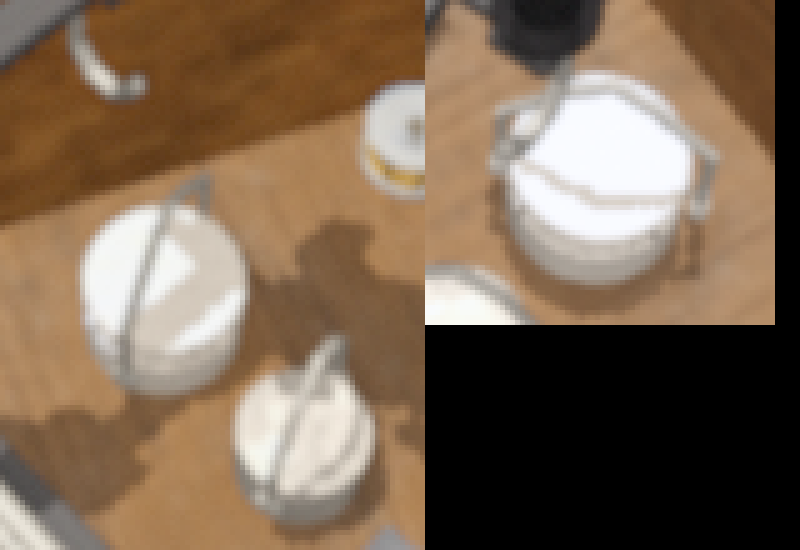

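Run:
```python
from h import *
L=lambda x,y:('side',300+x/5,155+y/5)
R=lambda x,y:('top',310+(x-425)/5,215+y/5)
g=np.array([0.6005,-.1747,0]);yh=np.array([-.603,.798,0]);xh=np.array([.798,.603,0])
def show(n,p):print(n,p.round(4),'y',round((p-g)@yh,4),'x',round((p-g)@xh,4))
p,e=tri(L(205,180),R(714,157));show('shoulder-',p);print(e)
show('peak top',plane(*R(610,90),.123))
show('postR foot top .05',plane(*R(702,208),.05));show('postL foot top .05',plane(*R(497,165),.05))
show('foot side .05',plane(*L(125,375),.05)); show('foot2 side .05',plane(*L(207,207),.05))
for c in((165,210),(160,225),(170,205)): show('peak side?',plane(*L(*c),.123))
show('crown side',plane(*L(164,287),.052)); show('crown top',plane(*R(601,157),.052))
# wall-side and tip
show('hook tip side z.21',plane(*L(142,86),.21))
```

```text
shoulder- [ 0.5494 -0.1826  0.0704] y 0.0246 x -0.0456
0.0025604597033622935
peak top [ 0.5718 -0.1392  0.123 ] y 0.0456 x -0.0015
postR foot top .05 [ 0.5366 -0.1752  0.05  ] y 0.0381 x -0.0512
postL foot top .05 [ 0.5838 -0.0952  0.05  ] y 0.0735 x 0.0346
foot side .05 [ 0.5989 -0.0875  0.05  ] y 0.0705 x 0.0513
foot2 side .05 [ 0.5475 -0.177   0.05  ] y 0.0302 x -0.0437
peak side? [ 0.5752 -0.1372  0.123 ] y 0.0452 x 0.0025
peak side? [ 0.5785 -0.1294  0.123 ] y 0.0494 x 0.0097
peak side? [ 0.5726 -0.1396  0.123 ] y 0.0448 x -0.0011
crown side [ 0.5747 -0.1326  0.052 ] y 0.0492 x 0.0048
crown top [ 0.5725 -0.1405  0.052 ] y 0.0442 x -0.0017
hook tip side z.21 [ 0.5856 -0.1515  0.21  ] y 0.0275 x 0.0021
```

Request:
drive_tool(rows=[[[0, 0, 0], [0, 0, -0.8], 1.5], [[0, 0, 0], [0, 0, -1.6], 1.5], [[0, 0, 0], [0, 0, -1.6], 1.5], [[0, 0, 0], [0, 0, -1.6], 1.5], [[0, 0, 0], [0, 0, -1.6], 1.5], [[0, 0, 0], [0, 0, -1.6], 1.5], [[0, 0, 0], [0, 0, -1.6], 1.5], [[0, 0, 0], [0, 0, -0.6], 1.5]], force=80)

```text
clock: 5.95
position: [0.5999, -0.174, 0.2017]
ee_rot: [0.001, 0.124, 0.992, -0.001]
contact_force: [-4.6, -3.9, 8.5]
width: 0.0223
gripper_force: 78.1
```

Run:
```python
from h import *
a=snap('side','s2');print(manip.get_state()['contact_force'],manip.get_state()['position'])
a=a[130:270,290:400,::-1]
cv2.imwrite('pics/m3.png',cv2.resize(a,(440,560),interpolation=3))
```

```text
[-2.46600653 -3.08953414  7.26799976] [ 0.59984668 -0.17387234  0.20114378]
```

View pics/m3.png

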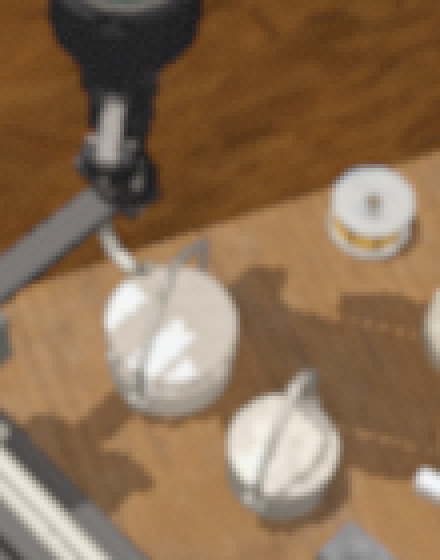

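The hook is down and its tip, at (143,268), is just short of the bail. The piston has not moved, and the 7 N reading matches the spring. Next I slide it 46 mm along +y.

Request:
drive_tool(rows=[[[0, 0, 0], [-0.3, 0.4, 0], 1.5], [[0, 0, 0], [-0.5, 0.65, 0], 1.5], [[0, 0, 0], [-0.5, 0.65, 0], 1.5], [[0, 0, 0], [-0.5, 0.65, 0], 1.5], [[0, 0, 0], [-0.5, 0.65, 0], 1.5], [[0, 0, 0], [-0.5, 0.65, 0], 1.5], [[0, 0, 0], [0, 0, 0], 1.5]])

```text
clock: 6.88
position: [0.5716, -0.1367, 0.2023]
ee_rot: [0.0, 0.124, 0.992, -0.001]
contact_force: [-4.0, -2.2, 8.8]
width: 0.0224
gripper_force: 78.0
```

Run:
```python
from h import *
a=snap('side','s3');print(manip.get_state()['contact_force'],manip.get_state()['position'])
a=a[130:270,290:400,::-1]
cv2.imwrite('pics/m4.png',cv2.resize(a,(440,560),interpolation=3))
```

```text
[-2.88450293 -1.93306396  8.59125354] [ 0.57170218 -0.13682813  0.2022327 ]
```

View pics/m4.png

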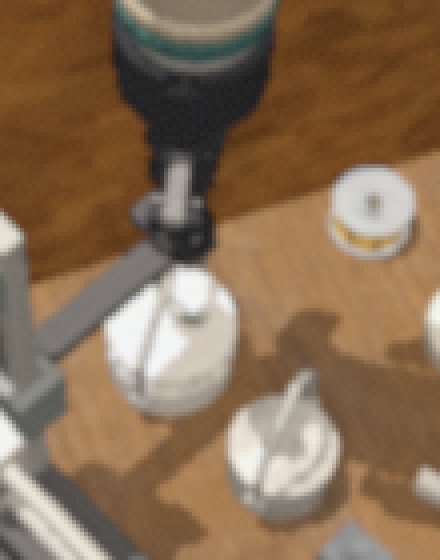

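The piston hasn't moved and the tip, at (190,290), is now on the far side of the bail. I'll let it up slowly.

Request:
drive_tool(rows=[[[0, 0, 0], [0, 0, 0.8], 1.5], [[0, 0, 0], [0, 0, 0.9], 1.5], [[0, 0, 0], [0, 0, 0.9], 1.5], [[0, 0, 0], [0, 0, 0.6], 1.5], [[0, 0, 0], [0, 0, 0.5], 1.5], [[0, 0, 0], [0, 0, 0.5], 1.5], [[0, 0, 0], [0, 0, 0.5], 1.5], [[0, 0, 0], [0, 0, 0.5], 1.5]])

```text
clock: 7.92
position: [0.5716, -0.1367, 0.2525]
ee_rot: [-0.0, 0.124, 0.992, -0.001]
contact_force: [-3.5, -3.0, 2.9]
width: 0.0221
gripper_force: 78.0
```

Run:
```python
from h import *
a=snap('side','s4');print(manip.get_state()['contact_force'],manip.get_state()['position'])
a=a[130:270,290:400,::-1]
cv2.imwrite('pics/m5.png',cv2.resize(a,(440,560),interpolation=3))
```

```text
[-3.92631715 -3.79703128  4.6944376 ] [ 0.57164025 -0.13676241  0.2532075 ]
```

View pics/m5.png

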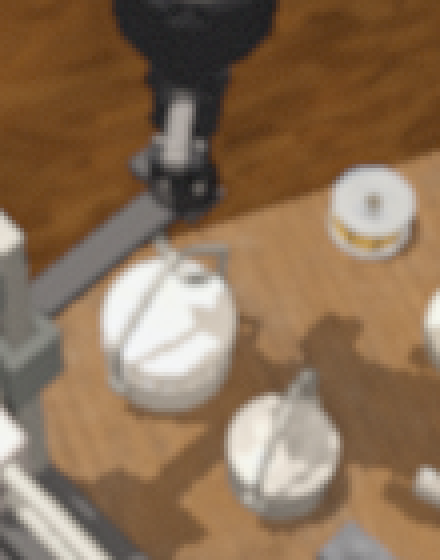

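The bail is on the hook and the load has transferred. I'll carry on to the top.

Request:
drive_tool(rows=[[[0, 0, 0], [0, 0, 0.6], 1.5], [[0, 0, 0], [0, 0, 0.8], 1.5], [[0, 0, 0], [0, 0, 0.8], 1.5], [[0, 0, 0], [0, 0, 0.8], 1.5], [[0, 0, 0], [0, 0, 0.8], 1.5], [[0, 0, 0], [0, 0, 0.8], 1.5], [[0, 0, 0], [0, 0, 0.6], 1.5], [[0, 0, 0], [0, 0, 0.4], 1.5]])

```text
clock: 8.98
position: [0.5714, -0.1364, 0.3085]
ee_rot: [-0.001, 0.124, 0.992, -0.0]
contact_force: [-3.7, -4.4, 1.5]
width: 0.0222
gripper_force: 78.1
```

Request:
drive_tool(rows=[[[0, 0, 0], [0, 0, 0.2], 1.5], [[0, 0, 0], [0, 0, 0], 1.5], [[0, 0, 0], [0, 0, 0], 1.5], [[0, 0, 0], [0, 0, 0], 1.5]])

```text
clock: 9.48
position: [0.5714, -0.1364, 0.3104]
ee_rot: [-0.001, 0.124, 0.992, -0.0]
contact_force: [-5.1, -3.6, 2.2]
width: 0.0228
gripper_force: 78.2
```

Request:
drive_tool(rows=[[[0, 0, 0], [0, 0, 0], 1.5], [[0, 0, 0], [0, 0, 0], 1.5], [[0, 0, 0], [0, 0, 0], 1.5], [[0, 0, 0], [0, 0, 0], 1.5], [[0, 0, 0], [0, 0, 0], 3.0], [[0, 0, 0], [0, 0, 0], 5.0], [[0, 0, 0], [0, 0, 0], 7.0], [[0, 0, 0], [0, 0, 0], 7.0]])

```text
clock: 10.48
position: [0.5723, -0.1358, 0.3102]
ee_rot: [0.0, 0.123, 0.992, 0.0]
contact_force: [-0.1, 0.2, -0.3]
width: 0.0701
gripper_force: 0.0
```

Request:
drive_tool(rows=[[[0, 0, 0], [0, 0, 0], 7.0], [[0, 0, 0], [0, 0, 0], 7.0], [[0, 0, 0], [0, 0, 2], 7.0], [[0, 0, 0], [0, 0, 4], 7.0], [[0, 0, 0], [0, 0, 5], 7.0], [[0, 0, 0], [0, 0, 3], 7.0], [[0, 0, 0], [0, 0, 0], 7.0], [[0, 0, 0], [0, 0, 0], 7.0]])

```text
clock: 11.48
position: [0.5718, -0.136, 0.4491]
ee_rot: [-0.001, 0.124, 0.992, 0.0]
contact_force: [-0.0, -0.2, -0.6]
width: 0.0696
gripper_force: 0.0
```

Request:
drive_tool(rows=[[[0, 0, 0], [-3, 3, 0], 7.0], [[0, 0, 0], [-3, 3, 0], 7.0], [[0, 0, 0], [-3, 3, 0], 7.0], [[0, 0, 0], [-2, 3, 0], 7.0], [[0, 0, 0], [0, 0, 0], 7.0], [[0, 0, 0], [0, 0, 0], 7.0], [[0, 0, 0], [0, 0, 0], 7.0], [[0, 0, 0], [0, 0, 0], 7.0]])

```text
clock: 12.48
position: [0.4626, -0.0167, 0.4497]
ee_rot: [-0.001, 0.124, 0.992, 0.0]
contact_force: [-0.8, -0.6, 0.2]
width: 0.0699
gripper_force: 0.0
```

Run:
```python
from h import *
a=snap('side','s5');print(manip.get_state()['contact_force'],manip.get_state()['position'])
a=a[110:270,270:430,::-1]
cv2.imwrite('pics/m6.png',cv2.resize(a,(560,560),interpolation=3))
```

```text
[ 0.08533676  0.92174519 -0.02110825] [ 0.4625356  -0.01662839  0.44983382]
```

View pics/m6.png

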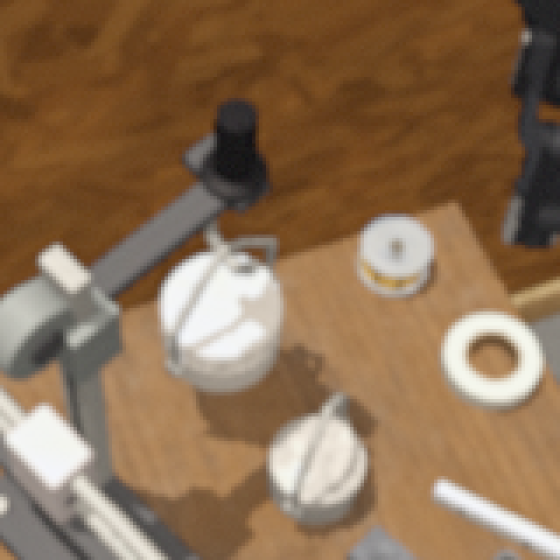

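The piston, at (222,320), hangs clear with its shadow detached, and the tin at (317,465) is where it was. I'll let the swing settle, then hand in.

Request:
drive_tool(rows=[[[0, 0, 0], [0, 0, 0], 7.0], [[0, 0, 0], [0, 0, 0], 7.0], [[0, 0, 0], [0, 0, 0], 7.0], [[0, 0, 0], [0, 0, 0], 7.0], [[0, 0, 0], [0, 0, 0], 7.0], [[0, 0, 0], [0, 0, 0], 7.0], [[0, 0, 0], [0, 0, 0], 7.0], [[0, 0, 0], [0, 0, 0], 7.0]])

```text
clock: 13.52
position: [0.462, -0.016, 0.4503]
ee_rot: [0.0, 0.124, 0.992, 0.0]
contact_force: [1.0, -0.6, 0.4]
width: 0.0701
gripper_force: 0.0
```

Run:
```python
from h import *
a=eyes.get_image('side').astype(int);b=cv2.imread('pics/s5.png')[:,:,::-1].astype(int)
print(np.abs(a-b)[170:265,300:385].mean()); print(job.sign_off())
```

```text
0.9154179566563467
the job is handed in; nothing more can be done
None
```

The piston hangs freely on the balancer hook, clear of the bench, with the grease tin left standing where it was; I handed the job in at about 13.6 s with the arm clear, and the judge's verdict was not shown.

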